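# Run a fingertip along the xylophone bars

## Task

A freshly made wooden xylophone lies on the bench. Check that its sprung bars move freely: run the fingertips lightly along the curved row from the longest bar to the shortest, so that each bar in turn dips a few millimetres and springs back, without pressing any bar right down on to its stop. Only touch the bars: do not shove or lift the instrument or disturb anything lying on it or around it.

Things in the scene. Friction and masses are not known exactly. Their poses are not given: they have to be found in the camera images.
- xylophone: loose wooden xylophone, 2.4 kg: pale banana-shaped base 380 x 110 mm, 30 mm high, with six dark bars lying across it, longest (bar 1) to shortest (bar 6). Bar mid-points lie on an arc of radius 180 mm, 43 mm (0.24 rad) apart; a 50 mm end pad beyond each end bar. Any yaw. Origin: underside, under the middle of the row; +y to the longest bar's end, +x to the arc's outer side, z up
- bar1_top (a point): top centre of bar 1 (the longest, 94 mm long, 30 mm wide, 16 mm thick), 56 mm above the bench when up; point x runs along the bar's length, y along the row. Arched top: 6 mm flat, then sloping 25 degrees to both long edges, 5.6 mm lower; a fingertip 3 to 4 mm below the top slides on to the next bar and pushes it down
- bar2_top (a point): top centre of bar 2 (85 mm long, 30 mm wide, 16 mm thick), 56 mm above the bench when up; point x runs along the bar's length, y along the row. Arched top: 6 mm flat, then sloping 25 degrees to both long edges, 5.6 mm lower; a fingertip 3 to 4 mm below the top slides on to the next bar and pushes it down
- bar3_top (a point): top centre of bar 3 (76 mm long, 30 mm wide, 16 mm thick), 56 mm above the bench when up; point x runs along the bar's length, y along the row. Arched top: 6 mm flat, then sloping 25 degrees to both long edges, 5.6 mm lower; a fingertip 3 to 4 mm below the top slides on to the next bar and pushes it down
- bar4_top (a point): top centre of bar 4 (67 mm long, 30 mm wide, 16 mm thick), 56 mm above the bench when up; point x runs along the bar's length, y along the row. Arched top: 6 mm flat, then sloping 25 degrees to both long edges, 5.6 mm lower; a fingertip 3 to 4 mm below the top slides on to the next bar and pushes it down
- bar5_top (a point): top centre of bar 5 (58 mm long, 30 mm wide, 16 mm thick), 56 mm above the bench when up; point x runs along the bar's length, y along the row. Arched top: 6 mm flat, then sloping 25 degrees to both long edges, 5.6 mm lower; a fingertip 3 to 4 mm below the top slides on to the next bar and pushes it down
- bar6_top (a point): top centre of bar 6 (the shortest, 50 mm long, 30 mm wide, 16 mm thick), 56 mm above the bench when up; point x runs along the bar's length, y along the row. Arched top: 6 mm flat, then sloping 25 degrees to both long edges, 5.6 mm lower; a fingertip 3 to 4 mm below the top slides on to the next bar and pushes it down
- bar1 (a joint): how far bar 1 is pressed down (m): 0 up, 0.008 on its stop. Sprung: moves from about 1.3 N, takes about 3.7 N at 4 mm and 6 N at the stop, and springs back up when let go
- bar2 (a joint): how far bar 2 is pressed down (m): 0 up, 0.008 on its stop. Sprung: moves from about 1.3 N, takes about 3.7 N at 4 mm and 6 N at the stop, and springs back up when let go
- bar3 (a joint): how far bar 3 is pressed down (m): 0 up, 0.008 on its stop. Sprung: moves from about 1.3 N, takes about 3.7 N at 4 mm and 6 N at the stop, and springs back up when let go
- bar4 (a joint): how far bar 4 is pressed down (m): 0 up, 0.008 on its stop. Sprung: moves from about 1.3 N, takes about 3.7 N at 4 mm and 6 N at the stop, and springs back up when let go
- bar5 (a joint): how far bar 5 is pressed down (m): 0 up, 0.008 on its stop. Sprung: moves from about 1.3 N, takes about 3.7 N at 4 mm and 6 N at the stop, and springs back up when let go
- bar6 (a joint): how far bar 6 is pressed down (m): 0 up, 0.008 on its stop. Sprung: moves from about 1.3 N, takes about 3.7 N at 4 mm and 6 N at the stop, and springs back up when let go
- weight: small brass knobbed weight, 28 mm across, 30 mm tall, 120 g, standing on the base's end pad beside bar 1 (outer side of the curve); origin at the centre of its underside. Bystander
- wax_block: pale wax block, 30 x 22 x 24 mm tall, standing on the base's end pad beside bar 6 (inner side of the curve); origin at the centre of its underside. Bystander
- beater: wooden beater, 170 mm rod with a 26 mm dark ball at one end, lying on the bench in the hollow of the curve; origin at mid-length on the bench. Bystander
- glue_bottle: white bottle with black cap, 56 mm across, 150 mm tall; origin at the centre of its underside. Bystander
- sanding_block: cork block 70 x 100 x 35 mm tall; origin at the centre of its underside. Bystander
- pencil_cup: empty steel cup, 72 mm across, 95 mm tall; origin at the centre of its underside. Bystander
- screwdriver: screwdriver lying on the bench; origin on its underside near mid-length. Bystander
- offcut: wooden offcut 50 x 120 x 28 mm tall; origin at the centre of its underside. Bystander

How it is judged:
By the outcome, as a careful person would: the job done as asked, in the order asked, and still so for the second after the job is handed in, with the robot touching nothing.
It also fails if it takes over 48 s, if anything falls off the work surface, if the arm or the gripper's body presses on something with over 40 N, if the wrist force passes 120 N, or if a joint passes its speed limit or range.

## Robot

A 7-joint arm with a two-finger parallel gripper is mounted at the origin on the work surface. World frame = base frame: x ahead of the robot, y to its left, z up, the work surface at z = 0. Lengths are in m, angles in rad, forces in N, time in s.
With the tool pointing down it reaches from about 0.425 to 0.875 m from the base axis. Payload 4.7 kg.
Tool frame: the origin (TCP) lies between the finger pads; the fingertips stand 11 mm ahead of it and the grasp point (between the pads) lies 8 mm behind it; z points along the fingers, y is the line along which they close (so a half turn about z gives the same grasp; the last joint's range is limited). The gripper opens to 87 mm and grips with 3 to 60 N. Pads are 19 mm wide; open, the fingers measure 117 mm over their backs; the gripper's body (75 mm by 190 mm) begins 51 mm behind the grasp point.
Start: joints at [-1.29, 0.321, -0.07, 1.45, 0.023, 1.371, -0.057], TCP at [0.171, 0.627, 0.234] pointing down, gripper open.
Joint ranges: [-2.86, 2.86], [-0.3, 2.09], [-1.38, 1.24], [0.06, 2.45], [-1.56, 4.7], [0.09, 2.05], [-2.69, 2.69]. Speed limits (rad/s): [2.57, 2.57, 3.14, 3.14, 3.14, 3.14, 3.14].

## Interface

Orientations are given as a rotation vector (axis times angle).
In Python, from bench import ctrl gives the robot as it stands. The module is installed in compiled form; this text tells all that it offers.
- The arm moves only by the shell command python3 -m inch 'ROWS' [FORCE]. ROWS is JSON, a list of rows, each an object with "slide": the shift along the tool's x, y, z scaled (see below), a list of three; "angular": the turn, a rotation vector about the tool's x, y, z scaled (see below), a list of three; "claw": the opening, from -1 (shut) to 1 (fully open). In form: [{"slide": [tx, ty, tz], "angular": [rx, ry, rz], "claw": claw}, ...]. A call has 1 to 10 rows; each row is the pose to reach, as a shift and turn from the pose commanded when the call began, along the tool's axes at that moment; what a row does not reach only later rows make up. The controller multiplies each number of a shift by 0.25 m and each number of a turn by 30 degrees. A row lasts 1/10 s, in which the tool goes at most 50 mm and 8.59 degrees, less where a joint would pass 70% of its speed; a pose out of reach is approached as far as the arm can. A call with a number of a shift or a turn outside -1 to 1 is refused whole. A call with a gripper value outside its range is refused whole. The fingers move at their own pace and stop on an object; FORCE is the grip in N (left out, the last holds). Time passes only in rows, so rows that repeat a pose let the fingers close. It gives the time, the measured TCP pose, the force, the opening and the grip force at its end, in the units of the state.
- ctrl.get_state(): the state, without advancing time (a new reading comes with each control period).
- ctrl.get_image(name): name is "scene" or "top"; returns a dict with "color" (384x512x3 uint8, red, green, blue), "depth" (384x512 float32, m along the optical axis (not along the pixel's ray), 0 where there is no reading), "camera_matrix" (3x3 intrinsics, pixels), "extrinsics" (4x4, takes a point from camera to world coordinates). Camera axes: x right, y up, looking along -z (the intrinsics and any distortion apply to the point x, -y, -z); pixel columns grow to the right and rows downward; lengths in m; the calibration is good to about 2 mm. A picture is of the moment at which its call begins.
- ctrl.close_job(): hands the job in; it is judged then, once.
Trained networks look in the newest picture that a camera, given by its name, has taken for a name from the list of things; names that differ only in an ending like _2 or _b are one class to them, and where a whole thing is asked for, a point or a joint stands for the part that bears it (a point fixed in the world has none). Each returns a list of dicts, best first, with "confidence" (0 to 1); they miss things now and then, are a little off and sometimes report something else, mostly with a low value. They report only what shows in the picture. A call takes as long as a camera call.
- ctrl.find_in(query, camera): "bbox" ([centre column, centre row, width, height] in pixels, round what is visible of it).
- ctrl.outline_of(query, camera): "mask" (384x512 bool, what is visible of it) and "bbox" ([centre column, centre row, width, height] in pixels, round what is visible of it).
The state is a dict: "time": time; "joint_positions": joint angles; "qd": joint speeds; "joint_torque": joint torques, N m; "position": TCP position; "tool_rot": TCP orientation; "ft_force": force on the tool from outside, world axes, zero at the start; "torque": the same for the moment, N m; "grip_width": opening from 0.0 (shut) to 1.0 (fully open); "grip_force": force on a finger pad.
Only numpy, scipy, OpenCV 4.12 (cv2) and the standard library are available. Lean on these libraries where they do the work, as an engineer would, in place of code of your own. Each camera call takes 0.05 s, during which the arm holds its last target. There are 200 camera calls.

## Working session

There is one attempt and no reset: what is moved stays moved. The work goes in short steps, Python scripts to look and compute and a shell command to move; the robot and the scene stay as the last step left them, time stands still between calls to the robot, and variables do not carry over. Pictures are saved under pics/ and viewed, at most 10 in all, crops included, and the job is handed in when it is done.

```bash
mkdir -p pics; cat > h.py <<'E'
import numpy as np, cv2
from bench import ctrl
def pts(im):
    K=im["camera_matrix"];d=im["depth"];h,w=d.shape
    u,v=np.meshgrid(np.arange(w),np.arange(h))
    p=np.stack([(u-K[0,2])/K[0,0]*d,-(v-K[1,2])/K[1,1]*d,-d,np.ones_like(d)],-1)
    return (p@im["extrinsics"].T)[...,:3]
E
python3 - <<'E'
from h import *
out=[]
for n in("top","scene"):
    im=ctrl.get_image(n); np.savez(n+".npz",**im)
    print(n,im["extrinsics"].round(3).tolist(),im["camera_matrix"].round(1).tolist())
    cv2.imwrite(f"pics/{n}0.png",cv2.resize(im["color"][...,::-1],(800,600)))
s=ctrl.get_state();print(s)
P=pts(np.load("top.npz"))
for q in ["xylophone","bar1","bar2","bar3","bar4","bar5","bar6","weight","wax_block","beater"]:
    r=ctrl.outline_of(q,"top")
    for x in r[:2]:
        m=x["mask"]&(np.load("top.npz")["depth"]>0)
        print(q,round(x["confidence"],2),np.round(x["bbox"]),np.median(P[m],0).round(3),m.sum())
E
```

```text
top [[-0.034, 0.977, -0.21, 0.309], [-0.999, -0.034, 0.005, 0.002], [-0.002, 0.21, 0.978, 1.296], [0.0, 0.0, 0.0, 1.0]] [[422.6, 0.0, 258.9], [0.0, 422.6, 196.7], [0.0, 0.0, 1.0]]
scene [[0.246, -0.613, 0.751, 1.349], [0.969, 0.139, -0.204, -0.204], [0.021, 0.778, 0.628, 0.756], [0.0, 0.0, 0.0, 1.0]] [[420.2, 0.0, 246.4], [0.0, 420.2, 189.6], [0.0, 0.0, 1.0]]
{'time': 0.1, 'joint_positions': array([-1.28990471,  0.32174465, -0.07007053,  1.45156457,  0.02259973,
        1.37079484, -0.05687463]), 'qd': array([-0.00100086, -0.00071067, -0.00032721, -0.0038293 , -0.00157489,
       -0.0002685 , -0.00101003]), 'joint_torque': array([-2.61263622e-04, -4.92573845e+01, -4.05941913e-01, -3.13400388e+01,
       -6.42351480e-02,  3.95556504e-02,  1.05423298e-04]), 'position': array([0.17129227, 0.62652559, 0.23256769]), 'tool_rot': array([-4.17753620e-01, -3.11355901e+00,  2.70144307e-03]), 'ft_force': array([-0.15743951, -0.00653392, -0.48549697]), 'torque': array([-0.03946883, -0.03124843,  0.00138146]), 'grip_force': 0.0, 'grip_width': 0.9994583442566237}
xylophone 0.71 [287. 191.  80. 101
[... 335 characters left out ...]
64. 161.  16.   9.] [ 0.693 -0.025  0.053] 119
bar4 0.8 [289. 207.  23.  25.] [ 0.543 -0.089  0.053] 241
bar4 0.65 [264. 161.  16.   9.] [ 0.693 -0.025  0.053] 119
bar5 0.8 [289. 207.  23.  25.] [ 0.543 -0.089  0.053] 241
bar5 0.65 [264. 161.  16.   9.] [ 0.693 -0.025  0.053] 119
bar6 0.8 [289. 207.  23.  25.] [ 0.543 -0.089  0.053] 241
bar6 0.65 [264. 161.  16.   9.] [ 0.693 -0.025  0.053] 119
weight 0.58 [290. 207.  23.  27.] [ 0.541 -0.09   0.053] 259
weight 0.48 [314. 228.   8.   9.] [ 0.474 -0.164  0.05 ] 67
wax_block 0.43 [271. 146.  11.  10.] [ 0.734 -0.05   0.052] 98
beater 0.66 [315. 172.  37.  51.] [ 0.663 -0.179  0.016] 203
beater 0.47 [140. 282.  20.  35.] [0.336 0.356 0.023] 269
```

View pics/top0.png

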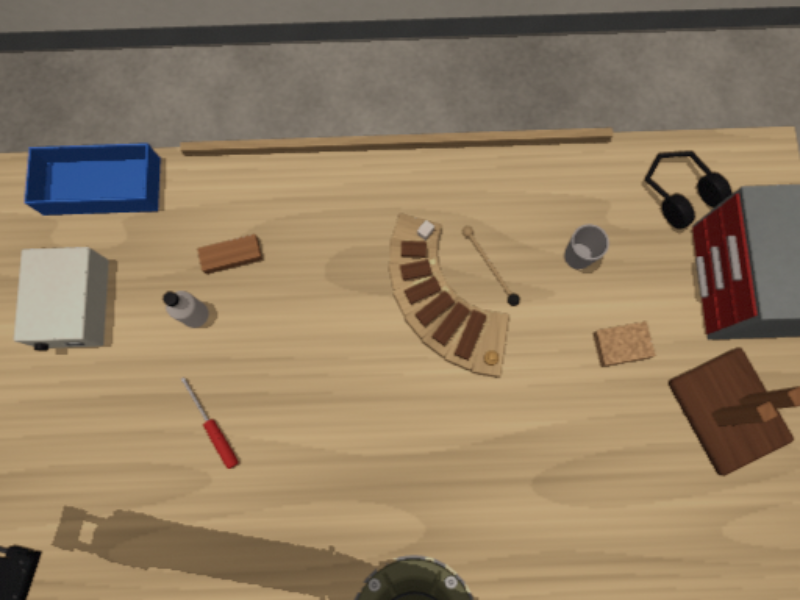

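View pics/scene0.png

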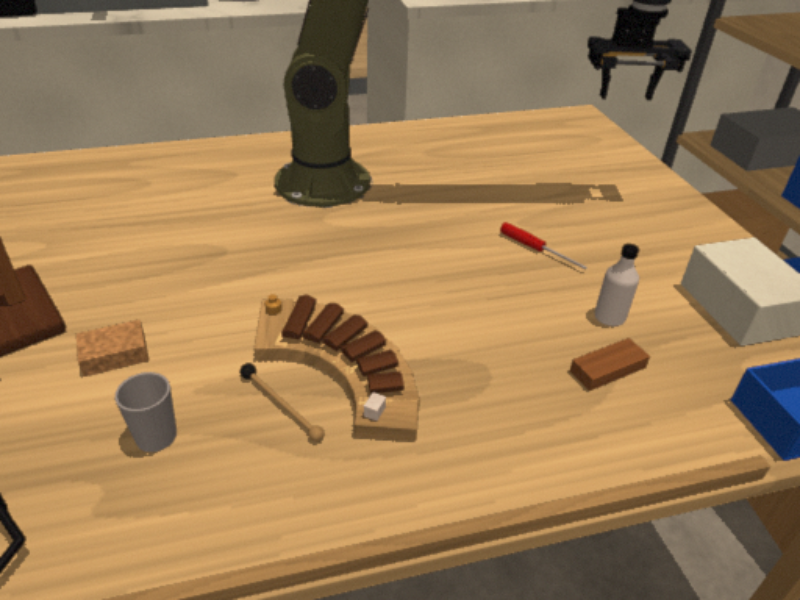

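The top view (800x600) shows the xylophone at about (450,295). Bar 1 is at (470,336) by the weight (490,357), and bar 6 at (413,249) by the wax (426,229). The beater lies in the hollow. Next I fit the instrument model to the bars in both views.

```bash
cat > fit.py <<'E'
from h import *
from scipy.optimize import least_squares
th=(2.5-np.arange(6))*0.24
M=np.c_[-.18+.18*np.cos(th),.18*np.sin(th)]
def fit(n,im):
    P=pts(im);c=im["color"].astype(int)
    roi=(P[...,0]>.4)&(P[...,0]<.8)&(P[...,1]>-.25)&(P[...,1]<.1)&(im["depth"]>0)
    m=roi&(c.sum(-1)<230)&(c[...,0]>c[...,2]+15)&(P[...,2]>.03)
    k,l,st,ce=cv2.connectedComponentsWithStats(m.astype(np.uint8),connectivity=4)
    C=[]
    for i in range(1,k):
        if st[i,4]<60: continue
        q=P[l==i]; z=np.percentile(q[:,2],[10,50,90]); t=q[q[:,2]>.0505]
        r=cv2.minAreaRect((t[:,:2]*1000).astype(np.float32))
        C.append(np.r_[r[0][0]/1000,r[0][1]/1000]); print(n,st[i,4],C[-1].round(4),np.round(r[1]),z.round(4),t[:,:2].mean(0).round(4))
    C=np.array(C)
    if len(C)!=6: return None
    C=C[np.argsort(C[:,0])]
    Q=M
    f=lambda p:((Q@np.array([[np.cos(p[2]),np.sin(p[2])],[-np.sin(p[2]),np.cos(p[2])]])+p[:2])-C).ravel()
    best=min((least_squares(f,[C[:,0].mean(),C[:,1].mean(),a]) for a in np.arange(0,6.28,.7)),key=lambda r:r.cost)
    print(n,best.x.round(4),"res mm",(best.fun.reshape(-1,2)*1000).round(1).tolist()); return best.x
if __name__=="__main__":
    for n in("top","scene"): fit(n,np.load(n+".npz"))
E
python3 fit.py
python3 - <<'E'
from h import *
for n in("top","scene"):
    im=np.load(n+".npz");P=pts(im);c=im["color"]
    m=(abs(P[...,0]-.6)<.25)&(abs(P[...,1]+.03)<.2)
    t=P[m&(P[...,2]<.012)];print(n,"table z",np.median(t[:,2]),t[:,2].std())
    ys,xs=np.where(m&(P[...,2]>.025)&(P[...,2]<.07));print(ys.min(),ys.max(),xs.min(),xs.max())
    cr=c[max(0,ys.min()-5):ys.max()+5,xs.min()-5:xs.max()+5];s=min(4,800/cr.shape[1],600/cr.shape[0])
    cv2.imwrite(f"pics/{n}crop.png",cv2.resize(cr[...,::-1],None,fx=s,fy=s,interpolation=cv2.INTER_CUBIC))
E
```

```text
top 150 [ 0.6929 -0.0264] [46. 27.] [0.0455 0.0526 0.0569] [ 0.6932 -0.0258]
top 174 [ 0.6516 -0.0278] [27. 55.] [0.0473 0.0533 0.0579] [ 0.6516 -0.0276]
top 204 [ 0.6098 -0.0393] [25. 64.] [0.0471 0.0535 0.0569] [ 0.6099 -0.0396]
top 242 [ 0.5725 -0.0611] [27. 75.] [0.0479 0.053  0.0575] [ 0.573  -0.0611]
top 563 [ 0.5304 -0.1064] [78. 93.] [0.0484 0.053  0.0571] [ 0.5284 -0.1101]
scene 1963 [ 0.5951 -0.0644] [260. 104.] [0.0433 0.0534 0.0571] [ 0.5981 -0.0652]
top table z -0.0005745574389242059 0.0026950715894495853
137 240 248 331
scene table z 0.0008128770183973844 0.16310128361687595
188 275 156 268
```

```bash
cat > fit2.py <<'E'
from h import *
from scipy.optimize import minimize
th=(2.5-np.arange(6))*0.24; L=np.array([94,85,76,67,58,50])/2000
def sd(p,q):
    c,s=np.cos(p[2]),np.sin(p[2]); q=(q-p[:2])@np.array([[c,-s],[s,c]])
    D=[]
    for t,l in zip(th,L):
        d=q-[-.18+.18*np.cos(t),.18*np.sin(t)]
        a=abs(d@[np.cos(t),np.sin(t)])-l; b=abs(d@[-np.sin(t),np.cos(t)])-.015
        D.append(np.maximum(a,b))
    return np.min(D,0)
def data(im):
    P=pts(im);c=im["color"].astype(int)
    roi=(P[...,0]>.4)&(P[...,0]<.8)&(P[...,1]>-.25)&(P[...,1]<.1)&(im["depth"]>0)
    dark=roi&(c.sum(-1)<230)&(c[...,0]>c[...,2]+15)&(P[...,2]>.0475)&(P[...,2]<.065)
    pale=roi&(c.sum(-1)>300)&(P[...,2]<.06)
    return P[dark][:,:2],P[pale][:,:2]
def cost(p,ds,w=.003):
    return sum((1/(1+np.exp(-sd(p,d)/w))).sum()/len(d)+3*(1/(1+np.exp(np.clip(sd(p,q)/w,-50,50)))).sum()/len(d)/3 for d,q in ds)
def run(ims,tag):
    ds=[data(i) for i in ims]; best=None
    for a in np.arange(1.2,3.6,.3):
        r=minimize(cost,[.59,-.03,a] if 0 else [.595,-.055,a],args=(ds,.008),method="Nelder-Mead")
        r=minimize(cost,r.x,args=(ds,),method="Nelder-Mead",options=dict(xatol=1e-5,fatol=1e-6))
        if best is None or r.fun<best.fun: best=r
    print(tag,best.x.round(4),round(best.fun,4)); return best.x
if __name__=="__main__":
    ims=[np.load("top.npz"),np.load("scene.npz")]
    for i,t in((ims[:1],"top"),(ims[1:],"scene"),(ims,"both")):
        p=run(i,t)
        c,s=np.cos(p[2]),np.sin(p[2])
        B=np.c_[-.18+.18*np.cos(th),.18*np.sin(th)]@np.array([[c,s],[-s,c]])+p[:2]
        print(B.round(4).tolist())
E
python3 fit2.py
python3 -c "
import cv2,numpy as np
a=[cv2.imread(f'pics/{n}crop.png') for n in('top','scene')]
h=max(x.shape[0] for x in a);a=[cv2.copyMakeBorder(x,0,h-x.shape[0],0,0,0) for x in a]
b=np.hstack(a);s=min(1,800/b.shape[1]);cv2.imwrite('pics/both.png',cv2.resize(b,None,fx=s,fy=s))"
```

```text
top [ 0.5923 -0.0507  2.0973] 0.2915
[[0.5203, -0.129], [0.5433, -0.0926], [0.5744, -0.0627], [0.6116, -0.041], [0.653, -0.0288], [0.696, -0.0268]]
scene [ 0.5948 -0.0477  2.0873] 0.2681
[[0.5219, -0.1253], [0.5453, -0.0891], [0.5767, -0.0595], [0.6142, -0.0382], [0.6556, -0.0264], [0.6987, -0.0249]]
both [ 0.5932 -0.0496  2.0959] 0.5832
[[0.521, -0.1278], [0.5441, -0.0914], [0.5752, -0.0616], [0.6125, -0.04], [0.6538, -0.0278], [0.6969, -0.0259]]
```

View pics/both.png

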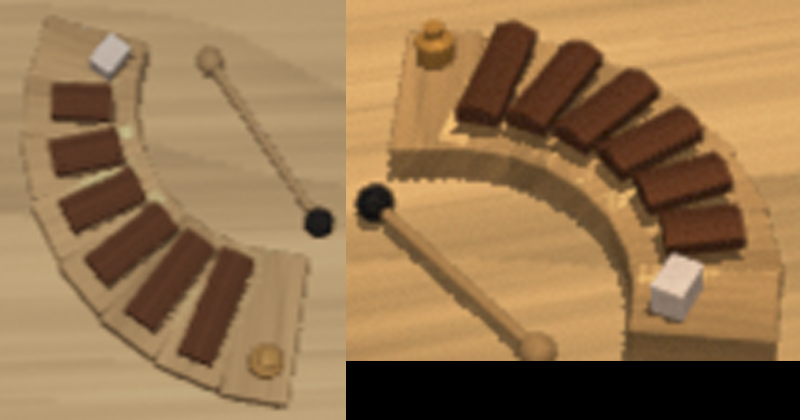

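The crop shows the six bars cleanly separated, with the wax beside bar 6 on the inner side and the weight beside bar 1 on the outer side. The two views agree to about 3 mm. I'll go in with the fingers shut and tool x (the 19 mm side) along the row, starting via a waypoint.

```bash
cat > plan.py <<'E'
import sys,numpy as np
from scipy.spatial.transform import Rotation as R
from bench import ctrl
# args: x y z toolx_angle(world) -> shift/turn in row units
def plan(x,y,z,a):
    s=ctrl.get_state();r=R.from_rotvec(s["tool_rot"]);d=r.inv().apply(np.array([x,y,z])-s["position"])
    g=R.from_matrix(np.c_[[np.cos(a),np.sin(a),0],[np.sin(a),-np.cos(a),0],[0,0,-1]])
    w=(r.inv()*g).as_rotvec()
    print("slide",(d/.25).round(3),"ang",(np.degrees(w)/30).round(3)," pos",s["position"].round(4),"F",s["ft_force"].round(2),"t",round(s["time"],2),"q7",s["joint_positions"][6].round(2))
if __name__=="__main__":
    A=np.array(sys.argv[1:],float).reshape(-1,4)
    for r in A: plan(*r)
E
python3 -m inch '[{"slide":[-0.12,-0.1,0],"angular":[0,0,0.15],"claw":-1},{"slide":[-0.26,-0.2,0],"angular":[0,0,0.35],"claw":-1},{"slide":[-0.42,-0.33,0],"angular":[0,0,0.6],"claw":-1},{"slide":[-0.58,-0.46,0],"angular":[0,0,0.85],"claw":-1},{"slide":[-0.74,-0.58,0],"angular":[0,0,1],"claw":-1}]' 10
python3 plan.py 0.45 0.2 0.234 1.125
```

```text
time: 1.1
position: [0.3106, 0.4391, 0.2339]
tool_rot: [-1.215, -2.897, -0.001]
ft_force: [0.2, 0.3, 0.1]
grip_width: 0.626
grip_force: 0.0
slide [-1.073e+00 -2.720e-01 -1.000e-03] ang [ 1.000e-03 -1.000e-03  2.334e+00]  pos [0.3106 0.4391 0.2339] F [0.23 0.28 0.06] t 1.1 q7 -0.22
```

```bash

python3 -m inch '[{"slide":[-0.2,-0.05,0],"angular":[0,0,0.2],"claw":-1},{"slide":[-0.4,-0.1,0],"angular":[0,0,0.4],"claw":-1},{"slide":[-0.6,-0.15,0],"angular":[0,0,0.6],"claw":-1},{"slide":[-0.8,-0.2,0],"angular":[0,0,0.8],"claw":-1},{"slide":[-1,-0.25,0],"angular":[0,0,1],"claw":-1}]'
python3 plan.py 0.521 -0.128 0.2 1.125
```

```text
time: 1.6
position: [0.4381, 0.224, 0.234]
tool_rot: [1.924, 2.484, 0.002]
ft_force: [1.6, 0.3, -0.7]
grip_width: 0.175
grip_force: 0.0
slide [-1.446 -0.031  0.135] ang [ 1.000e-03 -2.000e-03  1.334e+00]  pos [0.4381 0.224  0.234 ] F [ 1.56  0.28 -0.75] t 1.6 q7 -0.28
```

```bash

python3 -m inch '[{"slide":[-0.2,0,0],"angular":[0,0,0.2],"claw":-1},{"slide":[-0.4,-0.01,0],"angular":[0,0,0.4],"claw":-1},{"slide":[-0.6,-0.01,0.03],"angular":[0,0,0.6],"claw":-1},{"slide":[-0.8,-0.02,0.06],"angular":[0,0,0.8],"claw":-1},{"slide":[-1,-0.02,0.1],"angular":[0,0,1],"claw":-1}]'
python3 plan.py 0.521 -0.128 0.16 1.125
```

```text
time: 2.1
position: [0.4958, -0.0171, 0.2095]
tool_rot: [2.501, 1.901, 0.004]
ft_force: [1.1, 1.0, -0.9]
grip_width: 0.005
grip_force: 0.0
slide [-0.401  0.216  0.198] ang [ 0.003 -0.004  0.334]  pos [ 0.4958 -0.0171  0.2095] F [ 1.09  0.99 -0.91] t 2.1 q7 -0.29
```

```bash

python3 -m inch '[{"slide":[-0.15,0.08,0.05],"angular":[0,0,0.15],"claw":-1},{"slide":[-0.3,0.16,0.12],"angular":[0,0,0.25],"claw":-1},{"slide":[-0.4,0.216,0.2],"angular":[0.003,-0.004,0.334],"claw":-1},{"slide":[-0.4,0.216,0.2],"angular":[0.003,-0.004,0.334],"claw":-1},{"slide":[-0.4,0.216,0.2],"angular":[0.003,-0.004,0.334],"claw":-1}]'
python3 plan.py 0.521 -0.128 0.075 1.125
python3 - <<'E'
from h import *
im=ctrl.get_image("scene")
P=pts(im)
cv2.imwrite("pics/s1.png",cv2.resize(im["color"][100:300,130:330,::-1],(600,600),interpolation=cv2.INTER_CUBIC))
E
```

```text
time: 2.6
position: [0.5208, -0.1259, 0.1587]
tool_rot: [-2.654, -1.679, 0.005]
ft_force: [0.4, -0.2, -0.1]
grip_width: 0.007
grip_force: 0.0
slide [-0.006  0.005  0.335] ang [-0.005  0.005  0.006]  pos [ 0.5208 -0.1259  0.1587] F [ 0.37 -0.16 -0.11] t 2.6 q7 -0.16
```

View pics/s1.png

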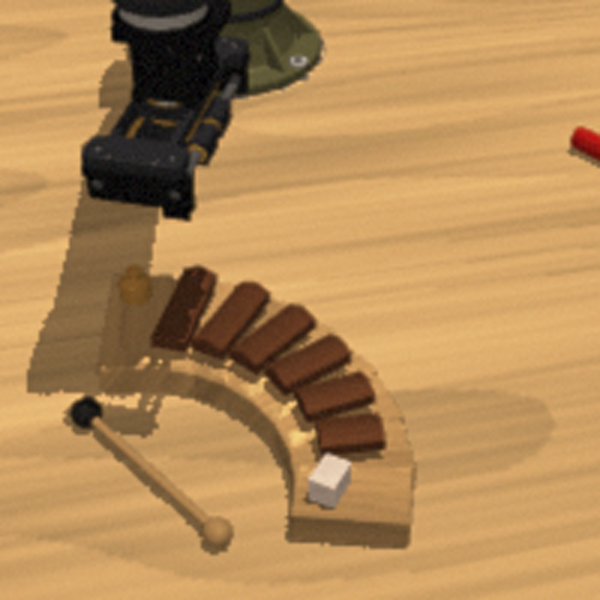

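The shut gripper hangs above bar 1 with nothing disturbed: bar 1 at (185,307) and the weight at (133,285). I'll descend to about 8 mm above the bar and look again.

```bash

python3 -m inch '[{"slide":[0,0,0.08],"angular":[0,0,0],"claw":-1},{"slide":[-0.005,0.005,0.2],"angular":[-0.005,0.005,0.006],"claw":-1},{"slide":[-0.006,0.005,0.29],"angular":[-0.005,0.005,0.006],"claw":-1},{"slide":[-0.006,0.005,0.335],"angular":[-0.005,0.005,0.006],"claw":-1},{"slide":[-0.006,0.005,0.335],"angular":[-0.005,0.005,0.006],"claw":-1},{"slide":[-0.006,0.005,0.335],"angular":[-0.005,0.005,0.006],"claw":-1}]'
python3 plan.py 0.521 -0.128 0.067 1.125
python3 - <<'E'
from h import *
s=ctrl.get_state();t=s["position"]-[0,0,.011]
def proj(im,p):
    q=np.linalg.inv(im["extrinsics"])@np.r_[p,1];K=im["camera_matrix"]
    return np.array([K[0,0]*q[0]/-q[2]+K[0,2],K[1,1]*-q[1]/-q[2]+K[1,2]])
a=[]
for n,(r0,c0) in dict(scene=(160,140),top=(150,240)).items():
    im=ctrl.get_image(n);g=im["color"][...,::-1].copy()
    cr=cv2.resize(g[r0:r0+100,c0:c0+100],(400,400),interpolation=cv2.INTER_CUBIC)
    p=(proj(im,t)-[c0,r0])*4+2; cv2.circle(cr,tuple(p.astype(int)),3,(0,255,0),-1);a.append(cr)
cv2.imwrite("pics/c2.png",np.hstack(a))
E
```

```text
time: 3.25
position: [0.5224, -0.1272, 0.0764]
tool_rot: [2.654, 1.678, 0.004]
ft_force: [0.5, 0.9, 0.2]
grip_width: 0.007
grip_force: 0.0
slide [-0.005 -0.004  0.037] ang [ 0.005 -0.003  0.005]  pos [ 0.5224 -0.1272  0.0764] F [0.52 0.85 0.2 ] t 3.25 q7 -0.09
```

View pics/c2.png

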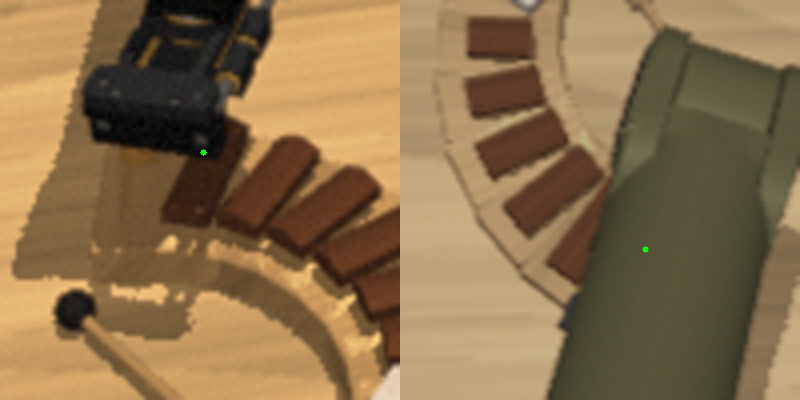

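```bash

python3 -m inch '[{"slide":[-0.003,-0.004,0.012],"angular":[0,0,0],"claw":-1},{"slide":[-0.005,-0.004,0.024],"angular":[0,0,0],"claw":-1},{"slide":[-0.005,-0.004,0.028],"angular":[0,0,0],"claw":-1},{"slide":[-0.005,-0.004,0.028],"angular":[0,0,0],"claw":-1},{"slide":[-0.005,-0.004,0.028],"angular":[0,0,0],"claw":-1}]'
python3 -m inch '[{"slide":[0,0,0.006],"angular":[0,0,0],"claw":-1},{"slide":[0,0,0.01],"angular":[0,0,0],"claw":-1},{"slide":[0,0,0.01],"angular":[0,0,0],"claw":-1},{"slide":[0,0,0.01],"angular":[0,0,0],"claw":-1}]'
python3 -m inch '[{"slide":[0,0,0.004],"angular":[0,0,0],"claw":-1},{"slide":[0,0,0.004],"angular":[0,0,0],"claw":-1},{"slide":[0,0,0.004],"angular":[0,0,0],"claw":-1}]'
python3 plan.py 0.521 -0.128 0.0635 1.125
```

```text
time: 3.85
position: [0.52, -0.1286, 0.0682]
tool_rot: [2.656, 1.676, 0.002]
ft_force: [-0.1, 0.8, 1.3]
grip_width: 0.009
grip_force: 0.0
time: 4.25
position: [0.5203, -0.1286, 0.0659]
tool_rot: [2.656, 1.676, 0.002]
ft_force: [0.3, -0.6, 2.1]
grip_width: 0.004
grip_force: 1.1
time: 4.55
position: [0.5203, -0.1286, 0.0649]
tool_rot: [2.656, 1.676, 0.002]
ft_force: [-0.1, -0.1, 3.4]
grip_width: 0.008
grip_force: 1.4
slide [0.004 0.002 0.006] ang [ 0.003 -0.001  0.002]  pos [ 0.5203 -0.1286  0.0649] F [-0.06 -0.13  3.42] t 4.55 q7 -0.08
```

```bash
H='[{"slide":[0,0,0],"angular":[0,0,0],"claw":-1}]'
python3 -m inch '[{"slide":[0,0,0.002],"angular":[0,0,0],"claw":-1},{"slide":[0,0,0.003],"angular":[0,0,0],"claw":-1},{"slide":[0,0,0.003],"angular":[0,0,0],"claw":-1}]'
for i in 1 2 3 4 5; do python3 -m inch '[{"slide":[0,0,0],"angular":[0,0,0],"claw":-1}]' | grep -E "posi|ft_"; done
```

```text
time: 4.85
position: [0.5203, -0.1287, 0.0641]
tool_rot: [2.656, 1.676, 0.002]
ft_force: [0.2, 0.7, 3.5]
grip_width: 0.002
grip_force: 1.7
position: [0.5202, -0.1286, 0.0641]
ft_force: [0.5, -0.2, 3.0]
position: [0.5203, -0.1286, 0.0641]
ft_force: [1.6, -0.3, 3.6]
position: [0.5202, -0.1286, 0.0641]
ft_force: [1.2, -0.3, 3.5]
position: [0.5202, -0.1286, 0.0641]
ft_force: [1.2, -0.6, 3.2]
position: [0.5202, -0.1286, 0.0641]
ft_force: [0.8, -0.3, 3.4]
```

Bar 1 settles at about 3.4 N, so it is pressed about 3.3 mm. I'll slide along the arc now, half a bar per call.

```bash

python3 -m inch '[{"slide":[0.008,0,0.001],"angular":[0,0,0.023],"claw":-1},{"slide":[0.017,0,0.001],"angular":[0,0,0.046],"claw":-1},{"slide":[0.026,0.001,0.001],"angular":[0,0,0.069],"claw":-1},{"slide":[0.034,0.001,0.001],"angular":[0,0,0.092],"claw":-1},{"slide":[0.043,0.001,0.001],"angular":[0,0,0.115],"claw":-1},{"slide":[0.052,0.002,0.001],"angular":[0,0,0.138],"claw":-1},{"slide":[0.06,0.003,0.001],"angular":[0,0,0.16],"claw":-1},{"slide":[0.069,0.003,0.001],"angular":[0,0,0.183],"claw":-1},{"slide":[0.078,0.004,0.001],"angular":[0,0,0.206],"claw":-1},{"slide":[0.086,0.005,0.001],"angular":[0,0,0.229],"claw":-1}]'
cat > arc.py <<'E'
# where are we relative to the arc; and the shift to the next half-bar angle
import numpy as np,sys
from plan import plan,ctrl
X,Y,W=.5932,-.0496,2.0959
c=np.array([X-.18*np.cos(W),Y-.18*np.sin(W)])
s=ctrl.get_state();d=s["position"][:2]-c
print("theta",round((np.arctan2(d[1],d[0])-W+np.pi)%(2*np.pi)-np.pi,3),"radial err mm",round((np.hypot(*d)-.18)*1e3,2))
t=float(sys.argv[1]);plan(c[0]+.18*np.cos(W+t),c[1]+.18*np.sin(W+t),.0637,W+t-np.pi/2)
E
python3 arc.py 0.36
```

```text
time: 6.35
position: [0.5304, -0.109, 0.0636]
tool_rot: [2.753, 1.514, 0.002]
ft_force: [-0.6, -0.1, 2.2]
grip_width: 0.004
grip_force: 1.1
theta 0.484 radial err mm 0.85
slide [ 0.089  0.009 -0.   ] ang [ 0.001 -0.002  0.23 ]  pos [ 0.5304 -0.109   0.0636] F [-0.58 -0.13  2.21] t 6.35 q7 -0.22
```

```bash

python3 -m inch '[{"slide":[0.009,0.001,0],"angular":[0,0,0.023],"claw":-1},{"slide":[0.018,0.001,0],"angular":[0,0,0.046],"claw":-1},{"slide":[0.026,0.002,0],"angular":[0,0,0.069],"claw":-1},{"slide":[0.035,0.003,0],"angular":[0,0,0.092],"claw":-1},{"slide":[0.043,0.004,0],"angular":[0,0,0.115],"claw":-1},{"slide":[0.052,0.005,0],"angular":[0,0,0.138],"claw":-1},{"slide":[0.061,0.006,0],"angular":[0,0,0.16],"claw":-1},{"slide":[0.07,0.007,0],"angular":[0,0,0.183],"claw":-1},{"slide":[0.079,0.008,0],"angular":[0,0,0.206],"claw":-1},{"slide":[0.087,0.009,0],"angular":[0,0,0.229],"claw":-1}]'
python3 arc.py 0.24
```

```text
time: 7.35
position: [0.5443, -0.0923, 0.0639]
tool_rot: [2.838, 1.346, 0.002]
ft_force: [-1.1, -2.3, 3.4]
grip_width: 0.012
grip_force: 1.7
theta 0.363 radial err mm -0.67
slide [0.089 0.003 0.001] ang [ 0.002 -0.002  0.23 ]  pos [ 0.5443 -0.0923  0.0639] F [-1.15 -2.3   3.43] t 7.35 q7 -0.36
```

```bash

python3 -m inch '[{"slide":[0.009,0,0],"angular":[0,0,0.023],"claw":-1},{"slide":[0.017,0,0.001],"angular":[0,0,0.046],"claw":-1},{"slide":[0.026,0,0.001],"angular":[0,0,0.069],"claw":-1},{"slide":[0.035,0.001,0.001],"angular":[0,0,0.092],"claw":-1},{"slide":[0.043,0.001,0.001],"angular":[0,0,0.115],"claw":-1},{"slide":[0.052,0.001,0.001],"angular":[0,0,0.138],"claw":-1},{"slide":[0.061,0.002,0.001],"angular":[0,0,0.16],"claw":-1},{"slide":[0.069,0.003,0.001],"angular":[0,0,0.183],"claw":-1},{"slide":[0.078,0.003,0.001],"angular":[0,0,0.206],"claw":-1},{"slide":[0.087,0.004,0.001],"angular":[0,0,0.229],"claw":-1}]'
python3 arc.py 0.12
```

```text
time: 8.35
position: [0.5583, -0.076, 0.0633]
tool_rot: [2.914, 1.173, 0.001]
ft_force: [-2.6, -2.2, 3.3]
grip_width: 0.005
grip_force: 1.7
theta 0.244 radial err mm -0.02
slide [ 0.089  0.005 -0.001] ang [ 0.001 -0.001  0.23 ]  pos [ 0.5583 -0.076   0.0633] F [-2.57 -2.2   3.27] t 8.35 q7 -0.5
```

```bash

python3 -m inch '[{"slide":[0.009,0,0],"angular":[0,0,0.023],"claw":-1},{"slide":[0.017,0,0],"angular":[0,0,0.046],"claw":-1},{"slide":[0.026,0.001,0],"angular":[0,0,0.069],"claw":-1},{"slide":[0.035,0.001,0],"angular":[0,0,0.092],"claw":-1},{"slide":[0.043,0.002,0],"angular":[0,0,0.115],"claw":-1},{"slide":[0.052,0.002,0],"angular":[0,0,0.138],"claw":-1},{"slide":[0.061,0.003,0],"angular":[0,0,0.16],"claw":-1},{"slide":[0.069,0.004,0],"angular":[0,0,0.183],"claw":-1},{"slide":[0.078,0.005,0],"angular":[0,0,0.206],"claw":-1},{"slide":[0.087,0.006,0],"angular":[0,0,0.229],"claw":-1}]'
python3 arc.py 0.0
python3 - <<'E'
from h import *
im=ctrl.get_image("scene")
cv2.imwrite("pics/s3.png",cv2.resize(im["color"][150:300,130:330,::-1],(800,600),interpolation=cv2.INTER_CUBIC))
E
```

```text
time: 9.35
position: [0.5754, -0.0621, 0.0636]
tool_rot: [2.979, 0.996, 0.002]
ft_force: [-1.7, -1.5, 4.2]
grip_width: 0.008
grip_force: 1.8
theta 0.121 radial err mm -0.6
slide [ 0.087  0.003 -0.   ] ang [ 0.002 -0.002  0.23 ]  pos [ 0.5754 -0.0621  0.0636] F [-1.71 -1.48  4.16] t 9.35 q7 -0.63
```

View pics/s3.png

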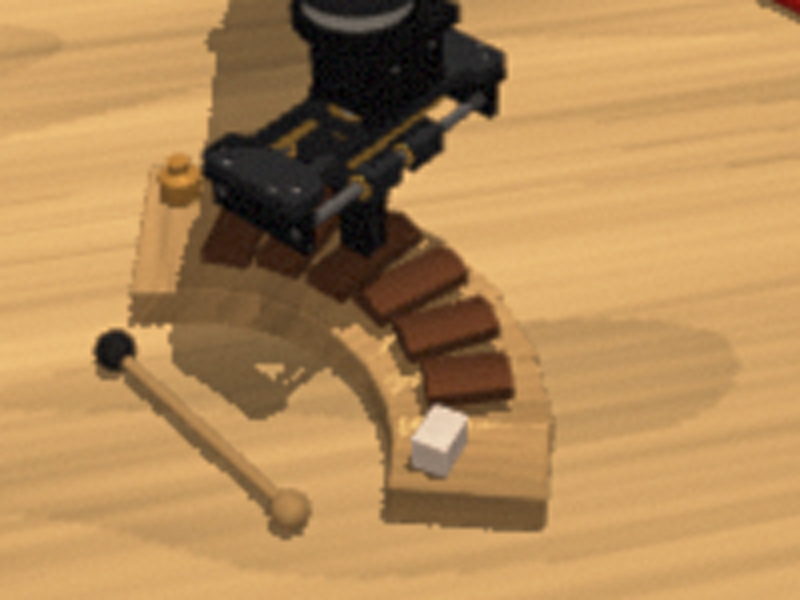

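The fingertips are on bar 3 at (362,245), and the weight (180,180) and wax (440,440) haven't moved. Continuing.

```bash

python3 -m inch '[{"slide":[0.009,0,0],"angular":[0,0,0.023],"claw":-1},{"slide":[0.017,0,0],"angular":[0,0,0.046],"claw":-1},{"slide":[0.026,0,0],"angular":[0,0,0.069],"claw":-1},{"slide":[0.035,0.001,0],"angular":[0,0,0.092],"claw":-1},{"slide":[0.043,0.001,0],"angular":[0,0,0.115],"claw":-1},{"slide":[0.052,0.001,0],"angular":[0,0,0.138],"claw":-1},{"slide":[0.061,0.002,0],"angular":[0,0,0.16],"claw":-1},{"slide":[0.069,0.003,0],"angular":[0,0,0.183],"claw":-1},{"slide":[0.078,0.003,0],"angular":[0,0,0.206],"claw":-1},{"slide":[0.087,0.004,0],"angular":[0,0,0.229],"claw":-1}]'
python3 arc.py -0.12
```

```text
time: 10.4
position: [0.5928, -0.0498, 0.0634]
tool_rot: [3.034, 0.816, 0.0]
ft_force: [-2.7, -1.7, 3.0]
grip_width: 0.005
grip_force: 1.8
theta 0.002 radial err mm -0.01
slide [ 0.088  0.005 -0.001] ang [ 0.   -0.    0.23]  pos [ 0.5928 -0.0498  0.0634] F [-2.68 -1.67  3.04] t 10.4 q7 -0.75
```

```bash

python3 -m inch '[{"slide":[0.009,0,0],"angular":[0,0,0.023],"claw":-1},{"slide":[0.017,0,0],"angular":[0,0,0.046],"claw":-1},{"slide":[0.026,0.001,0],"angular":[0,0,0.069],"claw":-1},{"slide":[0.035,0.001,0],"angular":[0,0,0.092],"claw":-1},{"slide":[0.043,0.001,0],"angular":[0,0,0.115],"claw":-1},{"slide":[0.052,0.002,0],"angular":[0,0,0.138],"claw":-1},{"slide":[0.061,0.003,0],"angular":[0,0,0.16],"claw":-1},{"slide":[0.069,0.003,0],"angular":[0,0,0.183],"claw":-1},{"slide":[0.078,0.004,0],"angular":[0,0,0.206],"claw":-1},{"slide":[0.087,0.005,0],"angular":[0,0,0.229],"claw":-1}]'
python3 arc.py -0.24
```

```text
time: 11.4
position: [0.6128, -0.04, 0.0637]
tool_rot: [3.077, 0.633, 0.002]
ft_force: [-2.7, -1.6, 3.8]
grip_width: 0.004
grip_force: 1.8
theta -0.121 radial err mm -0.22
slide [0.085 0.004 0.   ] ang [ 0.001 -0.003  0.23 ]  pos [ 0.6128 -0.04    0.0637] F [-2.7  -1.64  3.82] t 11.4 q7 -0.87
```

```bash

python3 -m inch '[{"slide":[0.009,0,0],"angular":[0,0,0.023],"claw":-1},{"slide":[0.017,0,0],"angular":[0,0,0.046],"claw":-1},{"slide":[0.026,0,0],"angular":[0,0,0.069],"claw":-1},{"slide":[0.035,0.001,0],"angular":[0,0,0.092],"claw":-1},{"slide":[0.043,0.001,0],"angular":[0,0,0.115],"claw":-1},{"slide":[0.052,0.001,0],"angular":[0,0,0.138],"claw":-1},{"slide":[0.06,0.002,0],"angular":[0,0,0.16],"claw":-1},{"slide":[0.069,0.003,0],"angular":[0,0,0.183],"claw":-1},{"slide":[0.077,0.003,0],"angular":[0,0,0.206],"claw":-1},{"slide":[0.086,0.004,0],"angular":[0,0,0.229],"claw":-1}]'
python3 arc.py -0.36
```

```text
time: 12.4
position: [0.6323, -0.0324, 0.0634]
tool_rot: [3.11, 0.447, -0.0]
ft_force: [-3.8, -1.4, 2.7]
grip_width: 0.003
grip_force: 1.8
theta -0.238 radial err mm 0.33
slide [ 0.088  0.007 -0.001] ang [0.   0.   0.23]  pos [ 0.6323 -0.0324  0.0634] F [-3.77 -1.4   2.73] t 12.4 q7 -0.98
```

```bash

python3 -m inch '[{"slide":[0.009,0,0],"angular":[0,0,0.023],"claw":-1},{"slide":[0.017,0,0],"angular":[0,0,0.046],"claw":-1},{"slide":[0.026,0.001,0],"angular":[0,0,0.069],"claw":-1},{"slide":[0.035,0.001,0],"angular":[0,0,0.092],"claw":-1},{"slide":[0.043,0.001,0],"angular":[0,0,0.115],"claw":-1},{"slide":[0.052,0.002,0],"angular":[0,0,0.138],"claw":-1},{"slide":[0.06,0.003,0],"angular":[0,0,0.16],"claw":-1},{"slide":[0.069,0.003,0],"angular":[0,0,0.183],"claw":-1},{"slide":[0.077,0.004,0],"angular":[0,0,0.206],"claw":-1},{"slide":[0.086,0.005,0],"angular":[0,0,0.229],"claw":-1}]'
python3 arc.py -0.48
```

```text
time: 13.4
position: [0.6539, -0.0277, 0.0637]
tool_rot: [3.131, 0.26, 0.002]
ft_force: [-1.7, -0.4, 4.2]
grip_width: 0.006
grip_force: 1.8
theta -0.36 radial err mm 0.13
slide [0.086 0.006 0.   ] ang [ 0.    -0.003  0.23 ]  pos [ 0.6539 -0.0277  0.0637] F [-1.69 -0.39  4.21] t 13.4 q7 -1.09
```

```bash

python3 -m inch '[{"slide":[0.009,0,0],"angular":[0,0,0.023],"claw":-1},{"slide":[0.017,0.001,0],"angular":[0,0,0.046],"claw":-1},{"slide":[0.026,0.001,0],"angular":[0,0,0.069],"claw":-1},{"slide":[0.035,0.001,0],"angular":[0,0,0.092],"claw":-1},{"slide":[0.043,0.002,0],"angular":[0,0,0.115],"claw":-1},{"slide":[0.052,0.002,0],"angular":[0,0,0.138],"claw":-1},{"slide":[0.06,0.003,0],"angular":[0,0,0.16],"claw":-1},{"slide":[0.069,0.004,0],"angular":[0,0,0.183],"claw":-1},{"slide":[0.077,0.005,0],"angular":[0,0,0.206],"claw":-1},{"slide":[0.086,0.006,0],"angular":[0,0,0.229],"claw":-1}]'
python3 arc.py -0.6
```

```text
time: 14.4
position: [0.6748, -0.0254, 0.0634]
tool_rot: [-3.141, -0.072, -0.0]
ft_force: [-3.6, 0.6, 1.7]
grip_width: 0.005
grip_force: 1.8
theta -0.477 radial err mm 0.17
slide [ 0.088  0.006 -0.001] ang [-0.    -0.     0.231]  pos [ 0.6748 -0.0254  0.0634] F [-3.56  0.64  1.73] t 14.4 q7 -1.2
```

```bash

python3 -m inch '[{"slide":[0.009,0,0],"angular":[0,0,0.023],"claw":-1},{"slide":[0.017,0,0],"angular":[0,0,0.046],"claw":-1},{"slide":[0.026,0.001,0],"angular":[0,0,0.069],"claw":-1},{"slide":[0.035,0.001,0],"angular":[0,0,0.092],"claw":-1},{"slide":[0.043,0.001,0],"angular":[0,0,0.115],"claw":-1},{"slide":[0.052,0.002,0],"angular":[0,0,0.138],"claw":-1},{"slide":[0.06,0.003,0],"angular":[0,0,0.16],"claw":-1},{"slide":[0.069,0.004,0],"angular":[0,0,0.183],"claw":-1},{"slide":[0.077,0.005,0],"angular":[0,0,0.206],"claw":-1},{"slide":[0.084,0.005,0],"angular":[0,0,0.229],"claw":-1}]'
python3 arc.py -0.6
python3 -m inch '[{"slide":[0,0,0],"angular":[0,0,0],"claw":-1},{"slide":[0,0,0],"angular":[0,0,0],"claw":-1}]'
```

```text
time: 15.4
position: [0.6964, -0.026, 0.0638]
tool_rot: [3.139, -0.116, 0.002]
ft_force: [-2.4, -0.2, 3.6]
grip_width: 0.008
grip_force: 1.8
theta -0.597 radial err mm -0.17
slide [ 0.002 -0.001  0.   ] ang [ 0.    -0.003  0.002]  pos [ 0.6964 -0.026   0.0638] F [-2.4  -0.24  3.59] t 15.4 q7 -1.31
time: 15.6
position: [0.6966, -0.026, 0.0639]
tool_rot: [3.139, -0.115, 0.004]
ft_force: [-1.8, -0.1, 3.1]
grip_width: 0.008
grip_force: 1.8
```

```bash

python3 -m inch '[{"slide":[0,0,-0.012],"angular":[0,0,0],"claw":-1},{"slide":[0,0,-0.03],"angular":[0,0,0],"claw":-1},{"slide":[0,0,-0.1],"angular":[0,0,0],"claw":-1},{"slide":[0,0,-0.25],"angular":[0,0,0],"claw":-1},{"slide":[0,0,-0.42],"angular":[0,0,0],"claw":-1},{"slide":[0,0,-0.6],"angular":[0,0,0],"claw":-1},{"slide":[0,0,-0.6],"angular":[0,0,0],"claw":-1},{"slide":[0,0,-0.6],"angular":[0,0,0],"claw":-1}]'
python3 plan.py 0.55 0.25 0.22 0
python3 -m inch '[{"slide":[0,-0.15,0],"angular":[0,0,0],"claw":-1},{"slide":[0,-0.35,0],"angular":[0,0,0],"claw":-1},{"slide":[0,-0.55,0],"angular":[0,0,0],"claw":-1},{"slide":[0,-0.75,0],"angular":[0,0,0],"claw":-1},{"slide":[0,-0.95,0],"angular":[0,0,0],"claw":-1},{"slide":[0,-1,0],"angular":[0,0,0],"claw":-1},{"slide":[0,-1,0],"angular":[0,0,0],"claw":-1},{"slide":[0,-1,0],"angular":[0,0,0],"claw":-1}]'
python3 - <<'E'
from fit2 import *
a=[];ims=[]
for n,(r0,c0) in dict(scene=(170,140),top=(130,230)).items():
    im=ctrl.get_image(n);ims.append(im);old=np.load(n+".npz")["color"]
    a.append(np.vstack([cv2.resize(g[r0:r0+120,c0:c0+150,::-1],(375,300),interpolation=cv2.INTER_CUBIC) for g in(old,im["color"])]))
cv2.imwrite("pics/end.png",np.hstack(a))
for i,n in((0,"top"),(1,"scene")): run([ims[1-i]],n)
E
```

```text
time: 16.4
position: [0.6968, -0.0261, 0.2163]
tool_rot: [-3.139, 0.115, -0.008]
ft_force: [-0.1, -0.1, -0.1]
grip_width: 0.005
grip_force: 0.0
slide [-0.666 -1.059 -0.018] ang [-0.001 -0.01  -0.14 ]  pos [ 0.6968 -0.0261  0.2163] F [-0.13 -0.14 -0.15] t 16.4 q7 -1.37
time: 17.2
position: [0.7139, 0.2214, 0.2127]
tool_rot: [3.137, -0.117, 0.0]
ft_force: [0.4, -0.7, 0.1]
grip_width: 0.005
grip_force: 0.0
top [ 0.5919 -0.0511  2.0984] 0.3241
scene [ 0.595  -0.048   2.0878] 0.282
```

View pics/end.png

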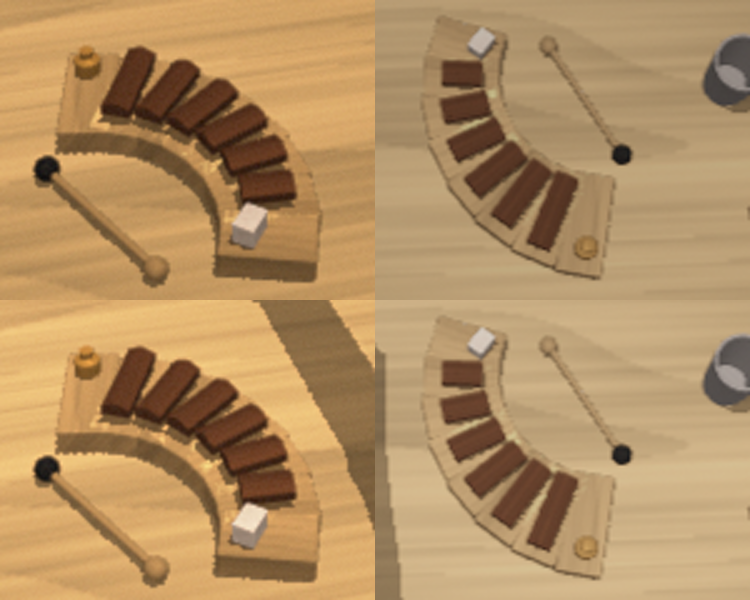

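The before (top) and after (bottom) pictures match in both views. The xylophone, weight, wax and beater haven't moved, all the bars are up, and the arm is clear, so I'm handing in.

```bash
python3 -c "
from bench import ctrl
print(ctrl.close_job())"
```

```text
the job is handed in; nothing more can be done
None
```

I ran the fingertips along bars 1 to 6 in order at about 3–4 N, an estimated 3–4 mm dip and short of the stops. In the final pictures all six bars are back up and nothing has moved; I handed in at about 17 s of the 48 s, and no verdict came back.

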